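Set a mortised block under the ratchet press foot

TASK

Pull the press's black handle gently straight up, click by click, until the rail comes up against the yellow stop collar, then let go so that it hangs on the pawl. Put the pale mortised block lengthwise under the raised foot, centred, its end pushed gently flush against the steel fence on the front of the green base, and let go of it. Then lift the red pawl knob and keep it up until the foot has come all the way down to rest on the block; let the pawl go. Leave the walnut block, bottle, jar, try square and mug where they are.

Things in the scene. Friction and masses are not known exactly. Their poses are not given: they have to be found in the camera images.
- column: fixed green stand of the press. Origin on the table under the rail, z up; its -x side, the front, faces roughly to the robot; +y is the pawl's side. Base with fence 90 x 130 x 26 mm high; the fence's front face is the plane x = -30 mm. Post behind the rail 56 mm wide, 170 mm high. Positions of press parts in the other entries are in this frame
- fence: steel fence plate on the front of the green base, 6 x 130 x 26 mm high, fixed to it; origin and axes the same as column, front face at x = -30 mm. The block must not press on it with over 25 N
- rail (a joint): height of the sliding steel rail in m, 0 = lowest, positive = up. About 0.7 kg, 1 N friction, damped (120 N s/m): with no pawl it sinks by itself at about 0.05 m/s. Going up, the pawl clicks over teeth (some 7 N extra); coming down it is caught at about 0.022, 0.037, 0.052, 0.067. The collar stops it somewhere in 0.058 to 0.078. Foot resting on a 60 mm block: 0.030
- handle (a point): centre of the black handle bar on top of the rail: 56 mm along column x, 18 mm wide along column y, 24 mm high, free on both sides and above; at (0, 0, 215 mm + rail)
- foot (a point): centre of the underside of the foot's rubber pad (56 mm along x, 44 mm along y); at (-72 mm, 0, 30 mm + rail). The foot's front edge is at x = -100 mm; the foot's arm is 36 mm wide, 16 mm thick
- collar: fixed yellow stop collar, 30 x 36 x 18 mm high, on a thin rod at (0, -41 mm) beside the rail; origin centre of its underside. A steel peg on the rail's -y side (its top at 64 mm + rail) meets this underside: that ends the upward travel. It gives less than 1 mm under load and must not be strained (over 22 N): ease down a little before letting go
- pawl (a joint): angle in rad of the brass pawl, 0 = nose in the teeth, positive = knob lifted, 0.42 at most; hinged about column x at (0, 28 mm, 155 mm). Its nose clears all teeth from about 0.15, so lift to about 0.30. Spring and tooth friction: about 2 to 6 N at the knob; it springs back by itself
- pawl_knob (a point): centre of the red knob at the pawl's outer end, a cylinder lying along column x, 26 mm long, 20 mm diameter; 77 mm from the hinge, at (0, 105 mm, 155 mm) when down; at 0.30 rad it is 23 mm higher and 3 mm further in. Free in front, behind and above
- block: loose pale pine block, 180 mm (its x) x 46 (its y) x 60 high, about 0.25 kg; origin centre of underside; a 26 x 16 mm mortise through its top near the middle (5 mm to -x). Either end may go to the fence. Flush and centred, its origin is at (-120 mm, 0) in the column frame, length along column x
- walnut: the other block, same size (180 x 46 x 60 mm) but dark walnut: leave it alone. Origin centre of underside, x along its length
- glue: yellow closed glue bottle, 60 mm diameter, 170 tall: leave alone
- jar: clear lidded jar, 70 mm diameter, 90 tall: leave alone
- square: try square with dark stock (100 mm) and steel blade (150 mm) lying flat, leave alone
- mug: blue mug, 80 mm wide, 90 tall, leave alone
Not all that is in view belongs to the job. There is more than one size of the column; the job needs the largest.

How it is judged:
By the outcome, as a careful person would: the job done as asked, in the order asked, and still so for the second after the job is handed in, with the robot touching nothing.
It also fails if it takes over 72 s, if anything falls off the work surface, if the arm or the gripper's body presses on something with over 40 N, if the wrist force passes 120 N, or if a joint passes its speed limit or range.

ROBOT

A 6-joint arm with a two-finger parallel gripper is mounted at the origin on the work surface. World frame = base frame: x ahead of the robot, y to its left, z up, the work surface at z = 0. Lengths are in m, angles in rad, forces in N, time in s.
With the tool pointing down it reaches from about 0.35 to 0.975 m from the base axis. Payload 4.9 kg.
Tool frame: the origin (TCP) lies on the centre line of the jaws, within the pads' length; the fingertips stand ahead of it and the grasp point (between the pads) is the TCP (manip.tip_extent is the z of the fingertips in the tool frame, in m); z points along the fingers, y is the line along which they close (so a half turn about z gives the same grasp; the last joint's range is limited). The gripper opens to 85 mm and grips with 20 to 120 N. Pads are 22 mm wide; open, the fingers measure 114 mm over their backs; the gripper's body (76 mm by 85 mm) begins 54 mm behind the grasp point. The pads swing forward as they close: fully open they stand 13 mm farther back than shut.
Start: joints at [-1.225, 0.053, 1.613, -0, 1.476, -0.119], TCP at [0.28, -0.559, 0.25] pointing down, gripper open.
Joint ranges: [-3.01, 3.01], [-1.01, 2.22], [0.06, 2.58], [-1.02, 4.17], [0.09, 2.62], [-3.14, 3.14]. Speed limits (rad/s): [2.57, 2.57, 3.14, 3.14, 3.14, 3.14].

INTERFACE

Orientations are given as a unit quaternion [w, x, y, z].
In Python, from plant import manip gives the robot as it stands. The module is installed in compiled form; this text tells all that it offers.
- The arm moves only by the tool send_path, called after "Request:" as name(argument=value, ...) on one line, values as JSON. Schema: {"type":"object","properties":{"plan":{"type":"array","items":{"type":"object","properties":{"finger_gap":{"type":"number"},"xyz":{"type":"array","items":{"type":"number"},"minItems":3,"maxItems":3},"turn_vec":{"type":"array","items":{"type":"number"},"minItems":3,"maxItems":3}},"additionalProperties":false,"required":["finger_gap"]},"minItems":1,"maxItems":5},"only":{"type":"string"},"quiet":{"type":"boolean"},"lines":{"type":"string"}},"required":["plan"],"additionalProperties":false}. plan is a list of rows, 1 to 5 of them, each an object with the fields finger_gap (the opening from 0.0 (shut) to 1.0 (fully open)), xyz (a list: dx, dy, dz in m), turn_vec (a list: a rotation vector rx, ry, rz in rad); a field left out counts as zero (the opening has to be given); each row shifts and turns the commanded pose from where the row before left it, along the tool's axes as they then stand; what a row does not reach is not made up. A row lasts 1/8 s, in which the tool goes at most 0.0625 m and 0.188 rad, less where a joint would pass 70% of its speed; a pose out of reach is approached as far as the arm can. The fingers move at their own pace and stop on an object; the grip force is fixed at half the most. Time passes only in rows, so rows that do not move let the fingers close. The tool returns the time, the measured TCP pose, the force, the opening and the grip force at its end. only (a regular expression) keeps the lines of the reply that match it, lines (a string "A,B") keeps lines A to B, and quiet returns only ok. Input that does not fit is refused with a message, and nothing moves.
- manip.state(): the state, without advancing time (a new reading comes with each control period).
- manip.grab_frame(name): name is "scene" or "top" or "wrist"; returns (picture, depth): 384x512x3 uint8, red, green, blue; 384x512 float32, m along the optical axis (not along the pixel's ray), 0 where there is no reading.
- manip.camera_params(name): a dict with "intrinsics" (3x3 intrinsics, pixels), "xyz" and "orientation" of the camera in the world. Camera axes: x right, y down, z forward; pixel columns grow to the right and rows downward; lengths in m; the calibration is good to about 2 mm. A picture is of the moment at which its call begins: read the wrist's pose just before it. camera_params takes no time and is no camera call; for the wrist camera it gives the pose at the moment of the call.
- manip.job_done(): hands the job in; it is judged then, once.
Trained networks look in the newest picture that a camera, given by its name, has taken for a name from the list of things; names that differ only in an ending like _2 or _b are one class to them, and where a whole thing is asked for, a point or a joint stands for the part that bears it (a point fixed in the world has none). Each returns a list of dicts, best first, with "conf" (0 to 1); they miss things now and then, are a little off and sometimes report something else, mostly with a low value. They report only what shows in the picture. A call takes as long as a camera call. They do not tell look-alikes from the thing itself.
- manip.look_for(camera, query): "extent" ([left, top, right, bottom] in pixels, round what is visible of it).
- manip.outline_of(camera, query): "region" (384x512 bool, what is visible of it) and "extent" ([left, top, right, bottom] in pixels, round what is visible of it).
- manip.mark_of(camera, query): "centre" ([row, column] in pixels: a listed point, or the origin of a listed thing).
The state is a dict: "time": time; "joint_pos": joint angles; "joint_vel": joint speeds; "joint_efforts": joint torques, N m; "tool_pos": TCP position; "tool_rot": TCP orientation; "contact_force": force on the tool from outside, world axes, zero at the start; "ft_torque": the same for the moment, N m; "gripper_width": opening from 0.0 (shut) to 1.0 (fully open); "grasp_force": force on a finger pad.
Only numpy, scipy, OpenCV 4.12 (cv2) and the standard library are available. Lean on these libraries where they do the work, as an engineer would, in place of code of your own. Each camera call takes 0.05 s, during which the arm holds its last target. There are 200 camera calls.

## Working session

There is one attempt and no reset: what is moved stays moved. The work goes in short steps, Python scripts to look and compute and a tool call to move; the robot and the scene stay as the last step left them, time stands still between calls to the robot, and variables do not carry over. Pictures are saved under pics/ and viewed, at most 10 in all, crops included, and the job is handed in when it is done.

```bash
mkdir -p pics
```

Create h.py:
```python
import numpy as np, cv2
from plant import manip
from scipy.spatial.transform import Rotation as R
def rot(q): return R.from_quat([q[1],q[2],q[3],q[0]]).as_matrix()
def cam(n):
    p=manip.camera_params(n); return np.array(p["intrinsics"]),np.array(p["xyz"]),rot(p["orientation"])
def cloud(n,d,c=None):
    K,t,M=c or cam(n); v,u=np.mgrid[:384,:512]
    P=np.stack([(u-K[0,2])/K[0,0]*d,(v-K[1,2])/K[1,1]*d,d],-1)
    W=P@M.T+t; W[d==0]=np.nan; return W
def proj(n,X,c=None):
    K,t,M=c or cam(n); p=(np.atleast_2d(X)-t)@M; q=p@K.T; return q[:,:2]/q[:,2:]
```

Run:
```python
from h import *
s=manip.state();print(s)
ims=[]
for n in("scene","top"):
    im,d=manip.grab_frame(n);np.savez(f"{n}.npz",im=im,d=d);ims.append(im)
    cv2.imwrite(f"pics/{n}0.png",cv2.cvtColor(im,cv2.COLOR_RGB2BGR))
    print(n,cam(n)[1],cam(n)[2].round(2).tolist())
    for q in("column","fence","rail","handle","foot","collar","pawl_knob","block","walnut"):
        print(q,[(np.round(r["extent"]).astype(int).tolist(),round(r["conf"],2)) for r in manip.look_for(n,q)][:3],[(np.round(r["centre"]).tolist(),round(r["conf"],2)) for r in manip.mark_of(n,q)][:3])
```

```text
{'time': 0.0, 'joint_pos': array([-1.22497315e+00,  5.33682501e-02,  1.61431341e+00, -8.47441380e-06,
        1.47600634e+00, -1.18998475e-01]), 'joint_vel': array([-1.43524269e-03, -5.45000647e-06,  9.72848690e-05, -2.08113532e-04,
       -1.07084695e-04, -7.44091567e-04]), 'joint_efforts': array([-2.74629499e-03, -3.93690312e+01, -3.70174670e+01, -2.04203338e-04,
        7.12171241e-03,  4.56945884e-06]), 'tool_pos': array([ 0.27996108, -0.55812603,  0.24904433]), 'tool_rot': array([-1.04046877e-03,  9.73113324e-01,  2.30324468e-01, -1.22755589e-04]), 'contact_force': array([ 0.57133106, -0.45569059,  0.92622287]), 'ft_torque': array([-0.00712752,  0.02801368, -0.01251117]), 'grasp_force': 0.0, 'gripper_width': 0.9983607677031808}
scene [1.41247951 0.23956262 1.26203362] [[-0.31, 0.77, -0.56], [0.95, 0.25, -0.17], [0.01, -0.59, -0.81]]
column [([222, 240, 263, 283], 0.83), ([244, 184, 302, 245], 0.63), ([208, 161, 244, 198], 0.6)] [([227.0, 267.0], 0.84), ([188.0, 222.0], 0.65)]
fence [([264, 177, 277, 207], 0.58)] []Traceback (most recent call last):
  File "<stdin>", line 9, in <module>
ValueError: it knows: block, collar, column, fence, foot, glue, handle, jar, mug, pawl_knob, square, walnut
```

View pics/scene0.png

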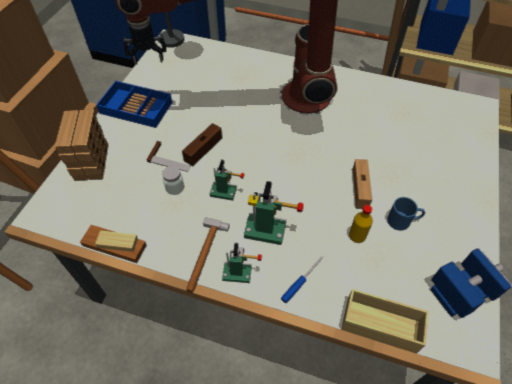

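The scene view shows three presses. The largest is at about (266,218), the pine block probably at (363,182), the walnut at (203,143), and the glue bottle beside the pine block at (361,224).

Run:
```python
from h import *
for n in("scene","top"):
    im,d=manip.grab_frame(n);np.savez(f"{n}.npz",im=im,d=d)
    cv2.imwrite(f"pics/{n}1.png",cv2.resize(cv2.cvtColor(im,cv2.COLOR_RGB2BGR),(768,576)) )
    print(n,cam(n)[1],cam(n)[2].round(2).tolist());W=cloud(n,d)
    for q in("column","handle","foot","collar","pawl_knob","block","walnut"):
        print(q)
        for r in manip.look_for(n,q)[:3]:
            e=np.round(r["extent"]).astype(int);c=(e[:2]+e[2:])//2
            print("  L",e.tolist(),round(r["conf"],2),W[c[1],c[0]].round(3))
        for r in manip.mark_of(n,q)[:3]:
            c=np.round(r["centre"]).astype(int); print("  M",c.tolist(),round(r["conf"],2),W[c[0],c[1]].round(3))
```

```text
scene [1.41247951 0.23956262 1.26203362] [[-0.31, 0.77, -0.56], [0.95, 0.25, -0.17], [0.01, -0.59, -0.81]]
column
  L [210, 160, 247, 197] 0.72 [ 0.583 -0.137  0.078]
  L [221, 240, 263, 283] 0.64 [0.877 0.019 0.099]
  L [242, 179, 303, 244] 0.55 [0.72  0.062 0.164]
  M [189, 225] 0.97 [ 0.608 -0.141  0.045]
  M [269, 236] 0.81 [0.893 0.004 0.065]
  M [226, 267] 0.75 [0.717 0.048 0.062]
handle
  L [234, 242, 246, 256] 0.65 [ 0.809 -0.014  0.032]
  L [263, 180, 277, 206] 0.59 [0.685 0.044 0.204]
  L [220, 160, 227, 175] 0.56 [ 0.586 -0.15   0.138]
  M [189, 267] 0.73 [0.692 0.036 0.23 ]
  M [163, 220] 0.6 [ 0.583 -0.161  0.151]
  M [247, 238] 0.58 [0.861 0.002 0.147]
foot
  L [262, 181, 278, 205] 0.74 [0.685 0.044 0.204]
  L [232, 245, 242, 257] 0.53 [0.877 0.005 0.154]
  L [218, 163, 224, 172] 0.45 [ 0.597 -0.153  0.15 ]
  M [204, 271] 0.57 [0.699 0.053 0.168]
  M [177, 229] 0.49 [ 0.589 -0.13   0.094]
  M [253, 238] 0.41 [0.87  0.005 0.128]
collar
  L [247, 198, 258, 206] 0.59 [ 0.702 -0.008  0.156]
  M [203, 253] 0.6 [ 0.703 -0.005  0.153]
pawl_knob
  L [234, 172, 242, 178] 0.61 [ 
[... 1297 characters left out ...]
.025 0.052]
  M [141, 272] 0.74 [ 0.822 -0.02   0.041]
collar
  L [265, 173, 273, 188] 0.59 [ 0.681 -0.012  0.161]
  L [145, 193, 171, 212] 0.42 [0.612 0.325 0.128]
  M [179, 267] 0.56 [ 0.684 -0.006  0.159]
pawl_knob
  L [248, 171, 266, 213] 0.54 [0.654 0.026 0.055]
  L [218, 176, 244, 190] 0.5 [0.671 0.102 0.158]
  L [343, 236, 378, 293] 0.47 [ 0.428 -0.312  0.005]
  M [216, 291] 0.58 [ 0.58  -0.086  0.005]
  M [185, 221] 0.49 [0.664 0.131 0.166]
  M [128, 244] 0.38 [0.85  0.069 0.103]
block
  L [155, 236, 183, 292] 0.87 [0.421 0.299 0.062]
walnut
  L [342, 236, 376, 296] 0.79 [ 0.421 -0.31  -0.002]
  L [96, 222, 137, 245] 0.67 [0.515 0.489 0.008]
  M [265, 355] 0.65 [ 0.428 -0.285  0.065]
```

View pics/top1.png

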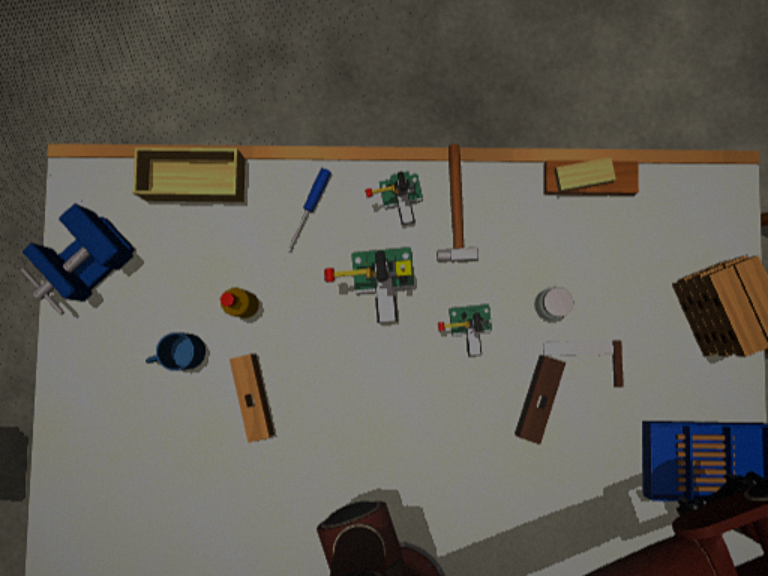

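Top view: large press at (384,270) in the enlarged picture, with the knob to the left and the foot pointing towards the robot. The pine block is at (251,397), the walnut at (540,400). Now I'll measure poses from depth.

Create meas.py:
```python
from h import *
for n in("top","scene"):
    f=np.load(n+".npz");im=f["im"].astype(int);W=cloud(n,f["d"]);hsv=cv2.cvtColor(f["im"],cv2.COLOR_RGB2HSV)
    x,y,z=W[...,0],W[...,1],W[...,2];Hh,S,V=hsv[...,0],hsv[...,1],hsv[...,2]
    near=(x>.55)&(x<.78)&(y>-.1)&(y<.2)
    def rep(k,m):
        m=m.astype(np.uint8);P=W[m>0]
        if len(P)<4: print(n,k,len(P));return
        r=cv2.minAreaRect((P[:,:2]*1000).astype(np.float32))
        print(n,k,len(P),"mean",P.mean(0).round(4),"rect",np.round(r[0],1),np.round(r[1],1),round(r[2],1),"z",np.percentile(P[:,2],[5,50,95]).round(4))
    rep("handle",near&(z>.205)&(z<.26))
    rep("base",near&(z>.015)&(z<.036)&(Hh>60)&(Hh<95)&(S>80))
    rep("knob",near&(z>.12)&(z<.2)&((Hh<8)|(Hh>172))&(S>150))
    rep("collar",near&(z>.1)&(z<.2)&(Hh>24)&(Hh<34)&(S>150))
    rep("foot",near&(z>.035)&(z<.075)&(S<60)&(x<.66))
    rep("block",(x>.3)&(x<.55)&(y>.2)&(y<.42)&(z>.052)&(z<.07)&(S>60)&(Hh<20))
    rep("walnut",(x>.3)&(x<.55)&(y<-.2)&(y>-.4)&(z>.052)&(z<.07))
```

```bash
python3 meas.py
```

```text
top handle 135 mean [0.6829 0.0326 0.2254] rect [683.8  33. ] [56.  22.3] 10.4 z [0.211  0.2264 0.2316]
top base 289 mean [0.6954 0.0407 0.0262] rect [700.3  34.6] [ 80.6 128.2] 6.2 z [0.0205 0.0263 0.0321]
top knob 49 mean [0.6705 0.1371 0.1621] rect [670.8 137.4] [23.4 17.9] 4.4 z [0.1526 0.1631 0.169 ]
top collar 151 mean [0.6814 0.0311 0.1572] rect [662.2  -3.5] [245.2  87. ] 66.8 z [0.1523 0.1573 0.1635]
top foot 286 mean [0.6204 0.0259 0.0532] rect [621.4  26.1] [75.1 43.5] 6.2 z [0.0415 0.0541 0.0592]
top block 814 mean [0.4185 0.3093 0.0602] rect [419.1 309.7] [179.2  48. ] 14.4 z [0.055  0.0603 0.0655]
top walnut 831 mean [ 0.4259 -0.3045  0.0601] rect [ 425.9 -305. ] [ 48.9 179. ] 72.1 z [0.0545 0.0603 0.0655]
scene handle 121 mean [0.6903 0.0363 0.2236] rect [686.9  36.6] [55.5 20.9] 5.5 z [0.2094 0.2257 0.2299]
scene base 524 mean [0.715  0.0416 0.0263] rect [705.1  36.6] [ 84.9 126.5] 6.0 z [0.0201 0.0264 0.0317]
scene knob 38 mean [0.6775 0.1386 0.1635] rect [675.6 138.4] [15.  24.3] 89.8 z [0.1576 0.1634 0.1686]
scene collar 60 mean [ 0.6928 -0.008   0.1577] rect [690.8 -10.3] [32.3 28.3] 18.2 z [0.1534 0.1575 0.1609]
scene foot 24 mean [0.6008 0.0355 0.0538] rect [602.7  34.7] [14.8 34.4] 84.1 z [0.0499 0.054  0.0585]
scene block 529 mean [0.4267 0.3131 0.0602] rect [420.9 312.1] [188.9  47.3] 14.7 z [0.0546 0.0602 0.0648]
scene walnut 482 mean [ 0.4315 -0.3017  0.06  ] rect [ 424.5 -302. ] [ 51.5 187.5] 71.8 z [0.0546 0.06   0.0648]
```

Add to h.py:
```python
O=np.array([.685,.0345,0]);YAW=.106
def col(x,y,z): c,s=np.cos(YAW),np.sin(YAW); return O+[c*x-s*y,s*x+c*y,z]
def goal(p,yaw):
    s=manip.state();M=rot(s["tool_rot"]);T=R.from_euler('z',yaw).as_matrix()@np.diag([1,-1,-1.])
    rv=R.from_matrix(M.T@T).as_rotvec()
    print("t",round(s["time"],2),"d_tool(before)",(M.T@(p-s["tool_pos"])).round(4),"d(after)",(T.T@(p-s["tool_pos"])).round(4),"rv",rv.round(4),"F",s["contact_force"].round(1),"w",round(s["gripper_width"],3),"pos",s["tool_pos"].round(4))
```

```bash
python3 -c "
from h import *
print(manip.tip_extent)
goal(col(0,0,.32),YAW)"
```

```text
0.019
t 1.8 d_tool(before) [ 0.6278 -0.3488 -0.0697] d(after) [ 0.4653 -0.547  -0.0697] rv [-0.      0.      0.3588] F [-0.3  0.3 -0.4] w 1.0 pos [ 0.2801 -0.5587  0.2503]
```

Request:
send_path(plan=[{"finger_gap": 1, "xyz": [0, 0, -0.04], "turn_vec": [0, 0, 0.18]}, {"finger_gap": 1, "xyz": [0, 0, -0.04], "turn_vec": [0, 0, 0.18]}])

```text
time: 2.05
tool_pos: [0.28, -0.5583, 0.3305]
tool_rot: [-0.001, 0.999, 0.049, -0.0]
contact_force: [1.3, -0.8, 0.6]
gripper_width: 0.999
grasp_force: 0.0
```

```bash
python3 -c "
from h import *
goal(col(0,0,.32),YAW)"
```

```text
t 2.05 d_tool(before) [ 0.4615 -0.55    0.0112] d(after) [ 0.4654 -0.5467  0.0105] rv [-0.0017  0.0004 -0.0072] F [ 1.3 -0.8  0.6] w 0.999 pos [ 0.28   -0.5583  0.3305]
```

Request:
send_path(plan=[{"finger_gap": 1, "xyz": [0.0385, -0.0455, 0]}, {"finger_gap": 1, "xyz": [0.0385, -0.0455, 0]}, {"finger_gap": 1, "xyz": [0.0385, -0.0455, 0]}, {"finger_gap": 1, "xyz": [0.0385, -0.0455, 0]}, {"finger_gap": 1, "xyz": [0.0385, -0.0455, 0]}], quiet=true)

```text
ok
```

Request:
send_path(plan=[{"finger_gap": 1, "xyz": [0.0385, -0.0455, 0]}, {"finger_gap": 1, "xyz": [0.0385, -0.0455, 0]}, {"finger_gap": 1, "xyz": [0.0385, -0.0455, 0]}, {"finger_gap": 1, "xyz": [0.0385, -0.0455, 0]}, {"finger_gap": 1, "xyz": [0.0385, -0.0455, 0]}])

```text
time: 3.3
tool_pos: [0.6163, -0.0641, 0.3305]
tool_rot: [0.0, 0.999, 0.052, 0.0]
contact_force: [0.6, -0.2, -0.3]
gripper_width: 0.998
grasp_force: 0.0
```

Run:
```python
from h import *
goal(col(0,0,.32),YAW)
c=cam("wrist");im,d=manip.grab_frame("wrist")
np.savez("wrist.npz",im=im,d=d);cv2.imwrite("pics/w1.png",cv2.cvtColor(im,cv2.COLOR_RGB2BGR))
W=cloud("wrist",d,c);m=(W[...,2]>.205)&(W[...,2]<.26)&(abs(W[...,0]-.685)<.06)&(abs(W[...,1]-.035)<.06)
P=W[m];print(len(P));
if len(P): print(cv2.minAreaRect((P[:,:2]*1000).astype(np.float32)),np.percentile(P[:,2],[5,50,95]))
```

```text
t 3.3 d_tool(before) [ 0.0786 -0.0909  0.0106] d(after) [ 0.0787 -0.0908  0.0105] rv [ 0.0004 -0.0006 -0.0011] F [ 0.6 -0.2 -0.3] w 0.998 pos [ 0.6163 -0.0641  0.3305]
2466
((683.5047607421875, 32.048545837402344), (55.36833953857422, 20.981901168823242), 6.094577789306641) [0.20908831 0.22648649 0.22809736]
```

View pics/w1.png

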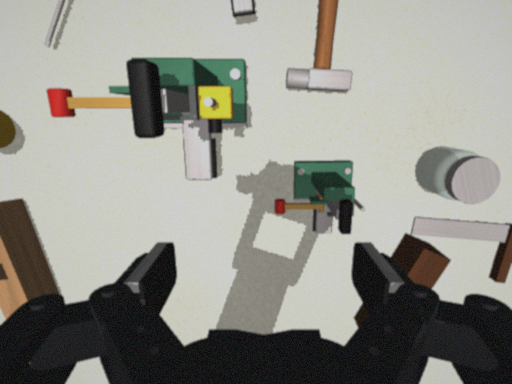

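The wrist view shows the black handle at (146,98) with nothing on either side of it, the collar at (215,102) and the knob at (60,102). Next I'll move over the handle.

Request:
send_path(plan=[{"finger_gap": 1, "xyz": [0.026, -0.030, 0]}, {"finger_gap": 1, "xyz": [0.026, -0.030, 0]}, {"finger_gap": 1, "xyz": [0.026, -0.030, 0.01]}, {"finger_gap": 1}])

```text
time: 3.85
tool_pos: [0.6839, 0.0338, 0.3184]
tool_rot: [-0.0, 0.999, 0.054, -0.001]
contact_force: [-0.4, -0.3, 0.0]
gripper_width: 1.001
grasp_force: 0.0
```

Run:
```python
from h import *
goal(col(0,0,.217),YAW)
c=cam("wrist");im,d=manip.grab_frame("wrist")
cv2.imwrite("pics/w2.png",cv2.cvtColor(im,cv2.COLOR_RGB2BGR))
W=cloud("wrist",d,c);x,y,z=W[...,0],W[...,1],W[...,2]
n=(abs(x-.685)<.06)&(abs(y-.035)<.06)
for lo,hi in((.205,.26),(.222,.235)):
    P=W[n&(z>lo)&(z<hi)];print(len(P))
    if len(P): print(cv2.minAreaRect((P[:,:2]*1000).astype(np.float32)),P.mean(0),np.percentile(P[:,2],[5,50,95]))
hsv=cv2.cvtColor(im,cv2.COLOR_RGB2HSV);Hh,S=hsv[...,0],hsv[...,1]
for k,m in(("knob",(z>.12)&(z<.2)&((Hh<8)|(Hh>172))&(S>150)),("foot",(z>.035)&(z<.075)&(S<60)&(x<.66)&(abs(y-.03)<.05)&(x>.55)),("base",(z>.015)&(z<.036)&(Hh>60)&(Hh<95)&(S>80)&(x>.63))):
    P=W[m];print(k,len(P))
    if len(P)>4: print(cv2.minAreaRect((P[:,:2]*1000).astype(np.float32)),P.mean(0))
```

```text
t 3.85 d_tool(before) [ 0.0015 -0.0005  0.1014] d(after) [ 0.0012 -0.0005  0.1014] rv [-0.0008  0.0027  0.0019] F [-0.4 -0.3  0. ] w 1.001 pos [0.6839 0.0338 0.3184]
1730
((683.8495483398438, 34.072113037109375), (55.817100524902344, 23.368000030517578), 5.525097370147705) [0.68658522 0.03456154 0.22529254] [0.21240644 0.22669405 0.22804915]
1590
((683.7532348632812, 34.47005844116211), (55.8211784362793, 17.82070541381836), 6.752866744995117) [0.68557145 0.03453715 0.22659431] [0.22405744 0.22680251 0.22807612]
knob 439
((673.5269165039062, 137.54931640625), (24.148046493530273, 16.79115867614746), 7.734688758850098) [0.67438047 0.13670291 0.16311109]
foot 192
((612.3792724609375, 26.439075469970703), (55.677982330322266, 43.01997756958008), 5.441357135772705) [0.60477225 0.02723613 0.04481503]
base 3290
((779.3827514648438, 30.156959533691406), (134.60569763183594, 228.85665893554688), 84.09416198730469) [0.76309991 0.02878159 0.02396002]
```

```bash
sed -i 's/O=np.array.*/O=np.array([.684,.0345,0]);YAW=.106/' h.py
```

Request:
send_path(plan=[{"finger_gap": 1, "xyz": [0, 0, 0.035]}, {"finger_gap": 1, "xyz": [0, 0, 0.035]}, {"finger_gap": 1, "xyz": [0, 0, 0.02]}, {"finger_gap": 1, "xyz": [0, 0, 0.0095]}, {"finger_gap": 1}])

```text
time: 4.53
tool_pos: [0.6837, 0.0314, 0.2211]
tool_rot: [0.0, 0.999, 0.052, 0.0]
contact_force: [-0.2, -0.4, 0.4]
gripper_width: 1.0
grasp_force: 0.0
```

Request:
send_path(plan=[{"finger_gap": 0}, {"finger_gap": 0}, {"finger_gap": 0}, {"finger_gap": 0}, {"finger_gap": 0}])

```text
time: 5.15
tool_pos: [0.6837, 0.0336, 0.222]
tool_rot: [-0.002, 0.999, 0.053, 0.0]
contact_force: [-1.4, 4.9, 3.2]
gripper_width: 0.239
grasp_force: 58.6
```

```bash
python3 -c "
from h import *
goal(col(0,0,.217),YAW)"
```

```text
t 5.15 d_tool(before) [ 0.0004 -0.0009  0.005 ] d(after) [ 0.0004 -0.0009  0.005 ] rv [-0.0034 -0.0011 -0.0003] F [-1.4  4.9  3.2] w 0.239 pos [0.6837 0.0336 0.222 ]
```

Request:
send_path(plan=[{"finger_gap": 0, "xyz": [0, -0.0025, 0]}, {"finger_gap": 0, "xyz": [0, 0, -0.003]}, {"finger_gap": 0, "xyz": [0, 0, -0.004]}, {"finger_gap": 0, "xyz": [0, 0, -0.004]}, {"finger_gap": 0, "xyz": [0, 0, -0.004]}])

```text
time: 5.78
tool_pos: [0.6834, 0.0338, 0.231]
tool_rot: [0.0, 0.999, 0.052, -0.0]
contact_force: [11.1, -0.6, -20.3]
gripper_width: 0.232
grasp_force: 59.3
```

Request:
send_path(plan=[{"finger_gap": 0, "xyz": [0, 0, -0.004]}, {"finger_gap": 0, "xyz": [0, 0, -0.004]}, {"finger_gap": 0, "xyz": [0, 0, -0.004]}, {"finger_gap": 0, "xyz": [0, 0, -0.004]}, {"finger_gap": 0, "xyz": [0, 0, -0.004]}])

```text
time: 6.4
tool_pos: [0.6834, 0.0338, 0.2479]
tool_rot: [-0.0, 0.999, 0.052, -0.001]
contact_force: [14.0, -0.8, -26.0]
gripper_width: 0.233
grasp_force: 60.3
```

Request:
send_path(plan=[{"finger_gap": 0}, {"finger_gap": 0}, {"finger_gap": 0}])

```text
time: 6.78
tool_pos: [0.6835, 0.0338, 0.2502]
tool_rot: [-0.0, 0.999, 0.052, -0.001]
contact_force: [9.8, -1.8, -15.0]
gripper_width: 0.229
grasp_force: 63.1
```

```bash
python3 -c "
from h import *
goal(col(0,0,.217),YAW);print(manip.state()['ft_torque'])"
```

```text
t 6.78 d_tool(before) [ 0.0006 -0.0006  0.0332] d(after) [ 0.0006 -0.0006  0.0332] rv [-0.0003  0.0019 -0.0018] F [  9.8  -1.8 -15. ] w 0.229 pos [0.6835 0.0338 0.2502]
[-1.38946581e-01 -1.71500156e+00  1.59089626e-03]
```

Request:
send_path(plan=[{"finger_gap": 0, "xyz": [0.003, 0, -0.003]}, {"finger_gap": 0, "xyz": [0, 0, -0.004]}, {"finger_gap": 0, "xyz": [0, 0, -0.004]}, {"finger_gap": 0, "xyz": [0, 0, -0.004]}, {"finger_gap": 0, "xyz": [0, 0, -0.004]}])

```text
time: 7.4
tool_pos: [0.6839, 0.0339, 0.2688]
tool_rot: [0.0, 0.999, 0.052, -0.005]
contact_force: [-2.6, -5.3, -19.0]
gripper_width: 0.231
grasp_force: 62.3
```

Request:
send_path(plan=[{"finger_gap": 0, "xyz": [0, 0, -0.003]}, {"finger_gap": 0, "xyz": [0, 0, -0.003]}, {"finger_gap": 0, "xyz": [0, 0, -0.002]}, {"finger_gap": 0}])

```text
time: 7.9
tool_pos: [0.684, 0.0339, 0.2807]
tool_rot: [0.0, 0.999, 0.052, -0.004]
contact_force: [-7.0, -4.0, -15.3]
gripper_width: 0.232
grasp_force: 63.9
```

Run:
```python
from h import *
im,d=manip.grab_frame("scene");c=im[170:240,225:315]
cv2.imwrite("pics/s2.png",cv2.resize(cv2.cvtColor(c,cv2.COLOR_RGB2BGR),None,fx=8,fy=8,interpolation=cv2.INTER_CUBIC)[:600,:800])
W=cloud("scene",d);hsv=cv2.cvtColor(im,cv2.COLOR_RGB2HSV);Hh,S=hsv[...,0],hsv[...,1];z=W[...,2]
m=(Hh>24)&(Hh<34)&(S>150)&(abs(W[...,0]-.69)<.05)&(abs(W[...,1])<.05)&(z>.1);print(np.percentile(z[m],[2,5,50,95,98]),m.sum())
```

```text
[0.15173346 0.15220839 0.15673998 0.16026693 0.16058845] 30
```

Request:
send_path(plan=[{"finger_gap": 0, "xyz": [-0.0015, 0.001, -0.002]}, {"finger_gap": 0, "xyz": [0, 0, -0.002]}, {"finger_gap": 0, "xyz": [0, 0, -0.002]}, {"finger_gap": 0}])

```text
time: 8.45
tool_pos: [0.6839, 0.0339, 0.292]
tool_rot: [-0.0, 0.999, 0.053, -0.001]
contact_force: [-9.5, -0.8, -7.8]
gripper_width: 0.228
grasp_force: 66.6
```

Request:
send_path(plan=[{"finger_gap": 0, "xyz": [0, 0, -0.002]}, {"finger_gap": 0, "xyz": [0, 0, -0.001]}, {"finger_gap": 0}])

```text
time: 8.82
tool_pos: [0.6839, 0.0338, 0.2952]
tool_rot: [-0.0, 0.999, 0.053, -0.0]
contact_force: [-9.4, -2.2, -7.5]
gripper_width: 0.229
grasp_force: 66.6
```

Request:
send_path(plan=[{"finger_gap": 0, "xyz": [-0.003, 0, -0.001]}, {"finger_gap": 0}])

```text
time: 9.07
tool_pos: [0.6835, 0.0337, 0.2965]
tool_rot: [-0.0, 0.999, 0.053, 0.004]
contact_force: [2.1, 0.4, -4.9]
gripper_width: 0.225
grasp_force: 66.9
```

Request:
send_path(plan=[{"finger_gap": 0, "xyz": [0, 0, -0.001]}, {"finger_gap": 0}])

```text
time: 9.32
tool_pos: [0.6835, 0.0337, 0.296]
tool_rot: [-0.0, 0.999, 0.053, 0.003]
contact_force: [6.1, 2.7, -5.1]
gripper_width: 0.233
grasp_force: 67.2
```

Request:
send_path(plan=[{"finger_gap": 0, "xyz": [0, 0, -0.001]}, {"finger_gap": 0}])

```text
time: 9.57
tool_pos: [0.6835, 0.0337, 0.296]
tool_rot: [-0.0, 0.999, 0.053, 0.003]
contact_force: [5.9, 2.1, -6.7]
gripper_width: 0.233
grasp_force: 66.9
```

Request:
send_path(plan=[{"finger_gap": 0, "xyz": [0, 0, -0.001]}, {"finger_gap": 0}])

```text
time: 9.82
tool_pos: [0.6834, 0.0337, 0.2966]
tool_rot: [-0.001, 0.999, 0.053, 0.002]
contact_force: [6.6, 3.3, -7.1]
gripper_width: 0.23
grasp_force: 66.6
```

Request:
send_path(plan=[{"finger_gap": 0, "xyz": [0, 0, -0.001]}, {"finger_gap": 0}])

```text
time: 10.07
tool_pos: [0.6834, 0.0337, 0.2966]
tool_rot: [-0.001, 0.999, 0.053, 0.002]
contact_force: [9.1, 3.1, -9.4]
gripper_width: 0.23
grasp_force: 66.0
```

Request:
send_path(plan=[{"finger_gap": 0, "xyz": [0.002, -0.001, -0.001]}, {"finger_gap": 0}])

```text
time: 10.32
tool_pos: [0.6836, 0.0339, 0.2967]
tool_rot: [0.0, 0.999, 0.052, -0.001]
contact_force: [3.1, -1.8, -11.0]
gripper_width: 0.232
grasp_force: 65.7
```

Request:
send_path(plan=[{"finger_gap": 0, "xyz": [0, 0, -0.001]}, {"finger_gap": 0}])

```text
time: 10.58
tool_pos: [0.6836, 0.0338, 0.2968]
tool_rot: [0.0, 0.999, 0.052, -0.001]
contact_force: [5.2, -1.6, -14.9]
gripper_width: 0.23
grasp_force: 64.5
```

Request:
send_path(plan=[{"finger_gap": 0, "xyz": [0, 0, -0.001]}, {"finger_gap": 0}])

```text
time: 10.82
tool_pos: [0.6836, 0.0338, 0.2968]
tool_rot: [0.0, 0.999, 0.052, -0.001]
contact_force: [5.8, -2.0, -17.8]
gripper_width: 0.228
grasp_force: 63.8
```

Run:
```python
from h import *
c=cam("scene");im,d=manip.grab_frame("scene")
a=im[165:240,225:315]
cv2.imwrite("pics/s3.png",cv2.resize(cv2.cvtColor(a,cv2.COLOR_RGB2BGR),None,fx=8,fy=8,interpolation=cv2.INTER_CUBIC))
```

```text
(no output)
```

View pics/s3.png

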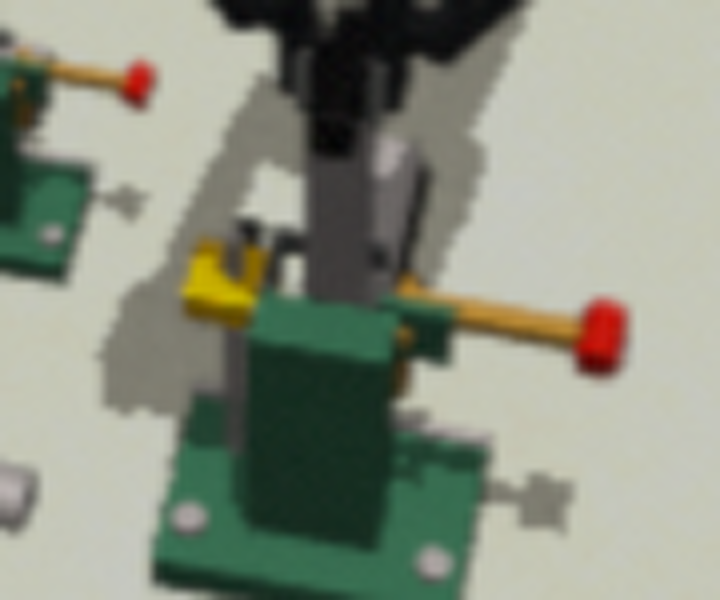

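The view from behind shows the rail raised, the handle in the jaws at (340,120), and the peg at the yellow collar (220,290). The force grows with no travel, so this is the stop. I'll ease down onto the pawl.

Request:
send_path(plan=[{"finger_gap": 0, "xyz": [0, 0, 0.003]}, {"finger_gap": 0, "xyz": [0, 0, 0.003]}, {"finger_gap": 0, "xyz": [0, 0, 0.003]}, {"finger_gap": 0, "xyz": [0, 0, 0.003]}, {"finger_gap": 0}])

```text
time: 11.5
tool_pos: [0.6837, 0.0339, 0.2887]
tool_rot: [0.0, 0.999, 0.052, 0.0]
contact_force: [-3.5, -4.5, -1.9]
gripper_width: 0.226
grasp_force: 68.1
```

Request:
send_path(plan=[{"finger_gap": 0, "xyz": [0, 0, 0.002]}, {"finger_gap": 0}])

```text
time: 11.75
tool_pos: [0.6838, 0.0339, 0.2885]
tool_rot: [0.001, 0.999, 0.052, 0.001]
contact_force: [-5.9, -4.4, 4.1]
gripper_width: 0.228
grasp_force: 69.2
```

Request:
send_path(plan=[{"finger_gap": 1, "xyz": [0, 0, -0.001]}, {"finger_gap": 1}, {"finger_gap": 1}, {"finger_gap": 1}])

```text
time: 12.25
tool_pos: [0.684, 0.0346, 0.2869]
tool_rot: [-0.0, 0.999, 0.053, 0.0]
contact_force: [-0.3, 0.5, -0.6]
gripper_width: 1.0
grasp_force: 0.0
```

Request:
send_path(plan=[{"finger_gap": 1, "xyz": [0, 0, -0.035]}, {"finger_gap": 1, "xyz": [0, 0, -0.035]}, {"finger_gap": 1}])

```text
time: 12.62
tool_pos: [0.6852, 0.0344, 0.3617]
tool_rot: [0.0, 0.999, 0.052, 0.004]
contact_force: [-0.5, 0.9, 0.3]
gripper_width: 1.005
grasp_force: 0.0
```

Run:
```python
from h import *
by=np.radians(14.5)
for y in(by,by+np.pi/2,by-np.pi/2,by-np.pi): print(y);goal(np.array([.419,.310,.25]),y)
for n in("top","scene"):
    im,d=manip.grab_frame(n);np.savez(f"{n}.npz",im=im,d=d)
print(manip.state()["joint_pos"])
```

```bash
sed -i 's/z>.205)&(z<.26/z>.27)\&(z<.31/;s/z>.035)&(z<.075/z>.1)\&(z<.14/' meas.py; python3 meas.py
```

```text
0.2530727415391778
t 12.62 d_tool(before) [-0.2367 -0.3021  0.1095] d(after) [-0.1887 -0.3335  0.1117] rv [ 0.0016 -0.0077 -0.1481] F [-0.5  0.9  0.3] w 1.005 pos [0.6852 0.0344 0.3617]
1.8238690683340744
t 12.62 d_tool(before) [-0.2367 -0.3021  0.1095] d(after) [ 0.3335 -0.1887  0.1117] rv [ 0.0075 -0.0049 -1.7189] F [-0.5  0.9  0.3] w 1.005 pos [0.6852 0.0344 0.3617]
-1.3177235852557188
t 12.62 d_tool(before) [-0.2367 -0.3021  0.1095] d(after) [-0.3335  0.1887  0.1117] rv [-0.0047 -0.0072  1.4227] F [-0.5  0.9  0.3] w 1.005 pos [0.6852 0.0344 0.3617]
-2.888519912050615
t 12.62 d_tool(before) [-0.2367 -0.3021  0.1095] d(after) [0.1887 0.3335 0.1117] rv [-1.1500e-02 -2.4000e-03  2.9935e+00] F [-0.5  0.9  0.3] w 1.005 pos [0.6852 0.0344 0.3617]
[-5.84066666e-02  1.52336954e-01  1.33127
[... 737 characters left out ...]
5] rect [685.6  36. ] [23.4 57.8] 87.5 z [0.2737 0.2924 0.2964]
scene base 531 mean [0.7153 0.0418 0.0262] rect [706.4  36.3] [ 82.4 125.9] 6.3 z [0.0197 0.0264 0.0314]
scene knob 38 mean [0.6772 0.1386 0.163 ] rect [676.1 138.6] [24.4 14.7] 1.6 z [0.159  0.1631 0.1676]
scene collar 45 mean [ 0.6969 -0.0106  0.1569] rect [694.5  -9.3] [25.3 26.4] 4.9 z [0.1529 0.1567 0.1599]
scene foot 89 mean [0.6112 0.0396 0.1176] rect [618.7  43.6] [71.1 20.8] 16.9 z [0.103  0.1204 0.1246]
scene block 532 mean [0.4261 0.313  0.0599] rect [421.4 311.9] [185.2  48. ] 13.7 z [0.0551 0.0599 0.0645]
scene walnut 475 mean [ 0.43   -0.3012  0.0603] rect [ 428.1 -300.5] [ 53.8 183.3] 72.5 z [0.0544 0.0605 0.0651]
```

Request:
send_path(plan=[{"finger_gap": 1, "turn_vec": [0, 0, -0.147]}])

```text
time: 12.85
tool_pos: [0.6833, 0.0344, 0.3544]
tool_rot: [-0.0, 0.992, 0.128, -0.002]
contact_force: [0.4, 0.6, -0.7]
gripper_width: 0.997
grasp_force: 0.0
```

Run:
```python
from h import *
by=.252;b=np.array([.4192,.3103,0]);u=np.array([np.cos(by),np.sin(by),0])
goal(b-.055*u+[0,0,.15],by)
M=rot(manip.state()["tool_rot"]);print("cam in tool",M.T@(cam("wrist")[1]-manip.state()["tool_pos"]))
for n in("top",):
  for q in("glue","mug"): 
    r=manip.look_for(n,q)[0];e=np.array(r["extent"]);W=cloud(n,np.load("top.npz")["d"]);print(q,W[int(e[1]+e[3])//2,int(e[0]+e[2])//2])
```

```text
t 12.85 d_tool(before) [-0.2401 -0.3338  0.2055] d(after) [-0.242  -0.3331  0.2044] rv [-0.0011  0.003   0.0038] F [ 0.4  0.6 -0.7] w 0.997 pos [0.6833 0.0344 0.3544]
cam in tool [ 0.06858703 -0.00053927 -0.12386909]
glue [0.61806857 0.32382266 0.1354476 ]
mug [0.51217481 0.48904714 0.00680753]
```

Request:
send_path(plan=[{"finger_gap": 1, "xyz": [-0.0355, -0.0475, 0]}, {"finger_gap": 1, "xyz": [-0.0355, -0.0475, 0]}, {"finger_gap": 1, "xyz": [-0.0355, -0.0475, 0]}, {"finger_gap": 1, "xyz": [-0.0355, -0.0475, 0]}, {"finger_gap": 1, "xyz": [-0.0355, -0.0475, 0.02]}], quiet=true)

```text
ok
```

Request:
send_path(plan=[{"finger_gap": 1, "xyz": [-0.0355, -0.0475, 0.03]}, {"finger_gap": 1, "xyz": [-0.0355, -0.0475, 0.03]}, {"finger_gap": 1, "xyz": [0, 0, 0.06]}, {"finger_gap": 1}])

```text
time: 14.08
tool_pos: [0.3616, 0.2882, 0.2135]
tool_rot: [0.003, 0.992, 0.125, -0.006]
contact_force: [-0.2, -0.7, -0.7]
gripper_width: 0.998
grasp_force: 0.0
```

Run:
```python
from h import *
by=.252;b=np.array([.4192,.3103,0]);u=np.array([np.cos(by),np.sin(by),0])
c=cam("wrist");im,d=manip.grab_frame("wrist");cv2.imwrite("pics/w3.png",cv2.cvtColor(im,cv2.COLOR_RGB2BGR))
W=cloud("wrist",d,c);x,y,z=W[...,0],W[...,1],W[...,2]
P=W[(abs(x-.42)<.12)&(abs(y-.31)<.08)&(z>.052)&(z<.068)];print(len(P),cv2.minAreaRect((P[:,:2]*1000).astype(np.float32)),P.mean(0))
goal(b-.062*u+[0,0,.036],by)
```

```text
10209 ((419.703369140625, 312.52557373046875), (180.45590209960938, 46.14301681518555), 14.589702606201172) [0.42851996 0.31478857 0.06035955]
t 14.12 d_tool(before) [-0.0024 -0.0071  0.1818] d(after) [-0.0035 -0.0068  0.1818] rv [ 0.0016  0.006  -0.0014] F [0.2 0.5 0.1] w 1.003 pos [0.3642 0.2891 0.2178]
```

View pics/w3.png

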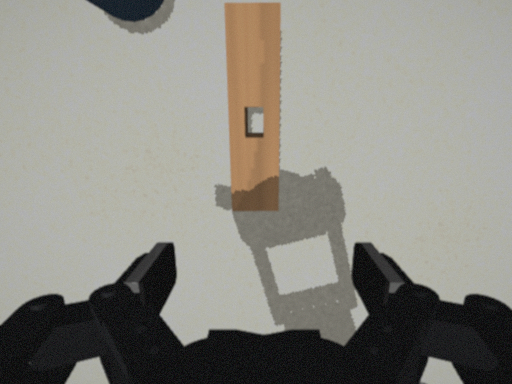

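The wrist view shows the block upright at columns 225–280 with its mortise at (255,121). The jaw centre is about 8 mm to its right, so I'll correct that and go down.

Request:
send_path(plan=[{"finger_gap": 1, "xyz": [-0.003, -0.008, 0.05]}, {"finger_gap": 1, "xyz": [0, 0, 0.05]}, {"finger_gap": 1, "xyz": [0, 0, 0.05]}, {"finger_gap": 1, "xyz": [0, 0, 0.031]}, {"finger_gap": 1}])

```text
time: 14.75
tool_pos: [0.3618, 0.2966, 0.0396]
tool_rot: [0.0, 0.992, 0.124, -0.001]
contact_force: [0.3, -0.3, 0.8]
gripper_width: 0.997
grasp_force: 0.0
```

```bash
python3 -c "
from h import *
by=.254;b=np.array([.4195,.3115,0]);u=np.array([np.cos(by),np.sin(by),0])
goal(b-.062*u+[0,0,.036],by)"
```

```text
t 14.75 d_tool(before) [-0.0024  0.0001  0.0036] d(after) [-0.0024  0.0001  0.0036] rv [ 0.0005  0.0017 -0.0046] F [ 0.3 -0.3  0.8] w 0.997 pos [0.3618 0.2966 0.0396]
```

Request:
send_path(plan=[{"finger_gap": 0}, {"finger_gap": 0}, {"finger_gap": 0}, {"finger_gap": 0}, {"finger_gap": 0}])

```text
time: 15.38
tool_pos: [0.363, 0.298, 0.0421]
tool_rot: [-0.001, 0.992, 0.125, 0.002]
contact_force: [-1.3, -0.7, 6.1]
gripper_width: 0.53
grasp_force: 62.7
```

Request:
send_path(plan=[{"finger_gap": 0, "xyz": [0, 0, -0.02]}, {"finger_gap": 0, "turn_vec": [0, 0, 0.146]}, {"finger_gap": 0}])

```text
time: 15.75
tool_pos: [0.3608, 0.2969, 0.0597]
tool_rot: [-0.0, 0.999, 0.054, -0.0]
contact_force: [-0.5, -0.2, -2.5]
gripper_width: 0.527
grasp_force: 62.0
```

```bash
python3 -c "
from h import *
goal(col(-.203,0,.055),YAW)"
```

```text
t 15.75 d_tool(before) [0.0902 0.2953 0.0047] d(after) [0.0906 0.2951 0.0047] rv [-0.0002  0.      0.0014] F [-0.5 -0.2 -2.5] w 0.527 pos [0.3608 0.2969 0.0597]
```

Request:
send_path(plan=[{"finger_gap": 0, "xyz": [0, 0.059, 0]}, {"finger_gap": 0, "xyz": [0, 0.059, 0]}, {"finger_gap": 0, "xyz": [0, 0.059, 0]}, {"finger_gap": 0, "xyz": [0, 0.059, 0]}, {"finger_gap": 0, "xyz": [0, 0.059, 0]}], quiet=true)

```text
ok
```

Request:
send_path(plan=[{"finger_gap": 0, "xyz": [0.025, 0, 0]}, {"finger_gap": 0, "xyz": [0.03, 0, 0]}, {"finger_gap": 0, "xyz": [0.02, 0, 0]}, {"finger_gap": 0}, {"finger_gap": 0}])

```text
time: 17.0
tool_pos: [0.4655, 0.0117, 0.0588]
tool_rot: [-0.0, 0.999, 0.054, -0.001]
contact_force: [-0.0, 0.6, -3.1]
gripper_width: 0.531
grasp_force: 63.7
```

Create blk.py:
```python
from h import *
goal(col(-.203,0,.055),YAW)
for n in("top","wrist","scene"):
    c=cam(n);im,d=manip.grab_frame(n);cv2.imwrite(f"pics/{n}_{manip.state()['time']:.2f}.png",cv2.cvtColor(im,cv2.COLOR_RGB2BGR))
    W=cloud(n,d,c);hsv=cv2.cvtColor(im,cv2.COLOR_RGB2HSV);Hh,S=hsv[...,0].astype(int),hsv[...,1]
    L=(W-O)@np.array([[np.cos(YAW),np.sin(YAW),0],[-np.sin(YAW),np.cos(YAW),0],[0,0,1]]).T
    P=L[(L[...,2]>.045)&(L[...,2]<.092)&(Hh<20)&(S>70)&(L[...,0]<-.02)&(L[...,0]>-.3)&(abs(L[...,1])<.06)]
    if len(P)<10: print(n,len(P));continue
    print(n,len(P),"x",np.percentile(P[:,0],[1,99]).round(4),"y",np.percentile(P[:,1],[2,98]).round(4),"rect",cv2.minAreaRect((P[:,:2]*1000).astype(np.float32)),"z",np.median(P[:,2]))
    F=L[(L[...,2]>.1)&(L[...,2]<.135)&(S<60)&(L[...,0]<-.05)&(L[...,0]>-.11)&(abs(L[...,1])<.03)]
    if len(F)>5: print("  foot y",np.percentile(F[:,1],[2,98]),"x",np.percentile(F[:,0],[1]),np.median(F[:,2]))
```

```bash
python3 blk.py
```

```text
t 17.0 d_tool(before) [0.0167 0.0004 0.0037] d(after) [0.0167 0.0004 0.0038] rv [-0.0003  0.002   0.0011] F [-0.   0.6 -3.1] w 0.531 pos [0.4655 0.0117 0.0588]
top 354 x [-0.1853 -0.0955] y [-0.0231  0.0216] rect ((-136.505859375, -0.7560901641845703), (104.89385986328125, 45.910804748535156), 0.23262125253677368) z 0.07622919755194835
  foot y [-0.02272478  0.01622731] x [-0.10054455] 0.12052376421995192
wrist 39704 x [-0.2389 -0.1179] y [-0.0212  0.0229] rect ((-180.22584533691406, 10.744636535644531), (128.98382568359375, 86.87220001220703), 10.255370140075684) z 0.07649755239922779
scene 302 x [-0.2377 -0.0809] y [-0.0208  0.0245] rect ((-155.37545776367188, 0.4600811004638672), (168.4978790283203, 49.869590759277344), 0.5141088962554932) z 0.07677013892619944
  foot y [0.00060028 0.0184713 ] x [-0.09902186] 0.12044253144106765
```

Request:
send_path(plan=[{"finger_gap": 0, "xyz": [0.015, 0.001, 0.005]}, {"finger_gap": 0, "xyz": [0.012, 0, 0.005]}, {"finger_gap": 0, "xyz": [0.006, 0, 0.003]}, {"finger_gap": 0, "xyz": [0, 0, 0.002]}, {"finger_gap": 0}])

```text
time: 17.77
tool_pos: [0.4989, 0.014, 0.0441]
tool_rot: [-0.0, 0.999, 0.053, -0.001]
contact_force: [0.3, 0.6, -2.8]
gripper_width: 0.532
grasp_force: 63.7
```

```bash
python3 blk.py
```

```text
t 17.77 d_tool(before) [-0.0168 -0.0008 -0.0109] d(after) [-0.0168 -0.0008 -0.0109] rv [-0.0002  0.001  -0.0001] F [ 0.3  0.6 -2.8] w 0.532 pos [0.4989 0.014  0.0441]
top 171 x [-0.1476 -0.0397] y [-0.0246  0.0203] rect ((-93.24220275878906, -1.899850845336914), (109.86759185791016, 45.9254150390625), 0.2418210655450821) z 0.06160950295844558
  foot y [-0.02190794  0.01838421] x [-0.10052064] 0.12018523920352231
wrist 34762 x [-0.2054 -0.0929] y [-0.0225  0.0217] rect ((-150.51580810546875, -1.9565925598144531), (110.14823150634766, 117.41841125488281), 89.00587463378906) z 0.06205623851062337
  foot y [-0.02176968  0.02115366] x [-0.10092832] 0.10504554409641491
scene 166 x [-0.2037 -0.0907] y [-0.0148  0.0232] rect ((-146.36264038085938, 10.850934982299805), (121.96625518798828, 38.33070373535156), 10.976938247680664) z 0.061900891949155934
  foot y [0.00059388 0.01841917] x [-0.09751477] 0.12008180399651847
```

Request:
send_path(plan=[{"finger_gap": 0, "xyz": [0, 0, 0.001]}, {"finger_gap": 0, "xyz": [0, 0, 0.001]}, {"finger_gap": 0, "xyz": [0.002, 0, 0]}, {"finger_gap": 0, "xyz": [0.002, 0, 0]}, {"finger_gap": 0}])

```text
time: 18.55
tool_pos: [0.5042, 0.0144, 0.0426]
tool_rot: [0.0, 0.999, 0.053, 0.001]
contact_force: [0.7, -0.7, -2.2]
gripper_width: 0.531
grasp_force: 63.9
```

Request:
send_path(plan=[{"finger_gap": 0, "xyz": [0.001, 0, 0]}, {"finger_gap": 0, "xyz": [0.001, 0, 0]}, {"finger_gap": 0}])

```text
time: 18.92
tool_pos: [0.5058, 0.0146, 0.0425]
tool_rot: [-0.0, 0.999, 0.053, 0.0]
contact_force: [-0.8, -0.7, -0.4]
gripper_width: 0.532
grasp_force: 63.9
```

Request:
send_path(plan=[{"finger_gap": 0, "xyz": [0.001, 0, 0]}, {"finger_gap": 0, "xyz": [0.001, 0, 0]}, {"finger_gap": 0}])

```text
time: 19.3
tool_pos: [0.5059, 0.0146, 0.0423]
tool_rot: [0.0, 0.999, 0.053, -0.002]
contact_force: [-10.6, -2.1, 6.5]
gripper_width: 0.534
grasp_force: 65.0
```

Request:
send_path(plan=[{"finger_gap": 0, "xyz": [-0.001, 0, -0.001]}, {"finger_gap": 0}])

```text
time: 19.55
tool_pos: [0.506, 0.0147, 0.043]
tool_rot: [0.0, 0.999, 0.053, -0.001]
contact_force: [-3.4, -1.4, -1.4]
gripper_width: 0.534
grasp_force: 63.8
```

Request:
send_path(plan=[{"finger_gap": 1}, {"finger_gap": 1}, {"finger_gap": 1}, {"finger_gap": 1}])

```text
time: 20.05
tool_pos: [0.5069, 0.0147, 0.0436]
tool_rot: [0.0, 0.999, 0.053, 0.0]
contact_force: [-0.3, -0.7, 0.0]
gripper_width: 0.999
grasp_force: 0.0
```

```bash
python3 blk.py; ls -t pics|head -3
```

```text
t 20.05 d_tool(before) [-0.0248 -0.0009 -0.0114] d(after) [-0.0248 -0.0009 -0.0114] rv [ 0.0001 -0.0006 -0.0002] F [-0.3 -0.7  0. ] w 0.999 pos [0.5069 0.0147 0.0436]
top 138 x [-0.1382 -0.0338] y [-0.0248  0.0206] rect ((-85.6783447265625, -2.1446094512939453), (105.97979736328125, 45.875022888183594), 0.11688800901174545) z 0.06089634100284658
  foot y [-0.02133653  0.01878109] x [-0.10031158] 0.11975705202553555
wrist 29134 x [-0.1992 -0.0964] y [-0.0225  0.0217] rect ((-152.5164794921875, -8.98297119140625), (106.4725341796875, 113.81321716308594), 63.700435638427734) z 0.06021223470642332
  foot y [-0.02196843  0.02132504] x [-0.10078005] 0.10520384634226423
scene 156 x [-0.1994 -0.0896] y [-0.0142  0.0233] rect ((-142.3533172607422, 4.666770935058594), (117.82532501220703, 38.691650390625), 1.216851830482483) z 0.06039133767387972
  foot y [0.00064682 0.01820149] x [-0.09678582] 0.120667472735982
scene_20.20.png
wrist_20.15.png
top_20.10.png
```

Request:
send_path(plan=[{"finger_gap": 1, "xyz": [0, 0, -0.03]}, {"finger_gap": 1, "xyz": [-0.02, 0, -0.05]}, {"finger_gap": 1, "xyz": [-0.03, 0, -0.06]}, {"finger_gap": 1, "xyz": [-0.03, 0, -0.06]}, {"finger_gap": 1}])

```text
time: 20.82
tool_pos: [0.4329, 0.0063, 0.2417]
tool_rot: [0.001, 0.999, 0.053, 0.006]
contact_force: [0.9, 0.0, 0.3]
gripper_width: 1.003
grasp_force: 0.0
```

```bash
python3 blk.py; cp $(ls -t pics/wrist_*|head -1) pics/wlast.png
```

```text
t 20.82 d_tool(before) [ 0.0475 -0.0022  0.1873] d(after) [ 0.0497 -0.0015  0.1867] rv [ 0.0033 -0.0121 -0.0006] F [0.9 0.  0.3] w 1.003 pos [0.4329 0.0063 0.2417]
top 476 x [-0.2097 -0.0382] y [-0.0246  0.0202] rect ((-121.70811462402344, -2.102571487426758), (45.85694122314453, 178.19334411621094), 89.99795532226562) z 0.06014008582614794
  foot y [-0.02071126  0.01864715] x [-0.10051793] 0.12022975907841282
wrist 6087 x [-0.209  -0.0896] y [-0.0224  0.0212] rect ((-149.18772888183594, -0.5278415679931641), (45.63711166381836, 121.8604736328125), 89.84925079345703) z 0.06042863544757404
  foot y [-0.02111325  0.02117013] x [-0.10091436] 0.10117806679804292
scene 185 x [-0.2103 -0.0912] y [-0.0148  0.0232] rect ((-148.00469970703125, 6.449962615966797), (131.00213623046875, 38.49855041503906), 3.838196277618408) z 0.060658552374228014
  foot y [0.00073974 0.01830801] x [-0.09765987] 0.12108099744332868
```

View pics/wlast.png

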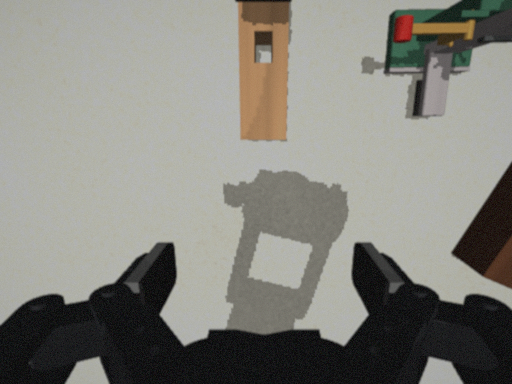

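The block lies straight at columns 239–290. Measured, its rear end is at column x ≈ -0.210 and it is centred within 1 mm of the foot. Now the knob: turn 90° so the jaws close along column x and clear the pawl lever.

Request:
send_path(plan=[{"finger_gap": 1, "xyz": [0, 0, -0.02], "turn_vec": [0, 0, -0.175]}, {"finger_gap": 1, "xyz": [0, 0, -0.02], "turn_vec": [0, 0, -0.175]}, {"finger_gap": 1, "xyz": [0, 0, -0.02], "turn_vec": [0, 0, -0.175]}, {"finger_gap": 1, "xyz": [0, 0, -0.02], "turn_vec": [0, 0, -0.175]}, {"finger_gap": 1, "turn_vec": [0, 0, -0.175]}], quiet=true)

```text
ok
```

Request:
send_path(plan=[{"finger_gap": 1, "turn_vec": [0, 0, -0.175]}, {"finger_gap": 1, "turn_vec": [0, 0, -0.175]}, {"finger_gap": 1, "turn_vec": [0, 0, -0.175]}, {"finger_gap": 1, "turn_vec": [0, 0, -0.171]}, {"finger_gap": 1}])

```text
time: 22.22
tool_pos: [0.4309, 0.0068, 0.3127]
tool_rot: [-0.002, 0.669, 0.743, -0.001]
contact_force: [-0.0, 0.3, 0.8]
gripper_width: 1.0
grasp_force: 0.0
```

```bash
python3 -c "
from h import *
goal(col(0,.105,.25),YAW+np.pi/2)"
```

```text
t 22.23 d_tool(before) [0.1061 0.2547 0.0617] d(after) [0.1057 0.2546 0.0627] rv [-0.0046 -0.0012 -0.0019] F [-0.   0.3  0.8] w 1.0 pos [0.4309 0.0068 0.3127]
```

Request:
send_path(plan=[{"finger_gap": 1, "xyz": [0.053, 0, 0]}, {"finger_gap": 1, "xyz": [0.053, 0.02, 0]}, {"finger_gap": 1, "xyz": [0, 0.06, 0]}, {"finger_gap": 1, "xyz": [0, 0.06, 0]}, {"finger_gap": 1, "xyz": [0, 0.06, 0]}], quiet=true)

```text
ok
```

Request:
send_path(plan=[{"finger_gap": 1, "xyz": [0, 0.054, 0.03]}, {"finger_gap": 1, "xyz": [0, 0, 0.032]}, {"finger_gap": 1}])

```text
time: 23.22
tool_pos: [0.6707, 0.1388, 0.2464]
tool_rot: [-0.004, 0.669, 0.743, -0.004]
contact_force: [-0.6, 0.1, 0.1]
gripper_width: 0.998
grasp_force: 0.0
```

Run:
```python
from h import *
goal(col(0,.105,.157),YAW+np.pi/2)
c=cam("wrist");im,d=manip.grab_frame("wrist");cv2.imwrite("pics/w5.png",cv2.cvtColor(im,cv2.COLOR_RGB2BGR))
W=cloud("wrist",d,c);hsv=cv2.cvtColor(im,cv2.COLOR_RGB2HSV);Hh,S=hsv[...,0],hsv[...,1]
P=W[((Hh<8)|(Hh>172))&(S>150)&(W[...,2]>.12)&(W[...,2]<.19)&(abs(W[...,1]-.138)<.04)];print(len(P),col(0,.105,.155))
if len(P)>5: print(cv2.minAreaRect((P[:,:2]*1000).astype(np.float32)),P.mean(0))
```

```text
t 23.23 d_tool(before) [-0.0002  0.0032  0.0894] d(after) [-0.0002  0.0022  0.0894] rv [-0.0111 -0.0001 -0.0023] F [-0.6  0.1  0.1] w 0.998 pos [0.6707 0.1388 0.2464]
813 [0.67289083 0.13891066 0.155     ]
((672.1890258789062, 139.25953674316406), (25.051366806030273, 17.961759567260742), 5.800290107727051) [0.6721124  0.14089911 0.16303433]
```

View pics/w5.png

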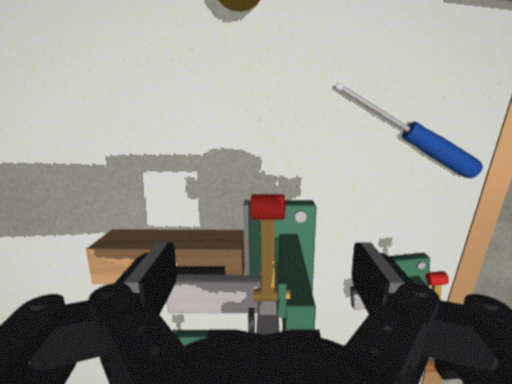

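The red knob is at (267,207), in line with the jaw centre and with nothing beside it. The block is against the fence at (245,255). Going down to grip.

Request:
send_path(plan=[{"finger_gap": 1, "xyz": [0, 0.001, 0.04]}, {"finger_gap": 1, "xyz": [0, 0, 0.035]}, {"finger_gap": 1, "xyz": [0, 0, 0.0145]}, {"finger_gap": 1}])

```text
time: 23.78
tool_pos: [0.6733, 0.1392, 0.1644]
tool_rot: [0.0, 0.669, 0.743, 0.0]
contact_force: [0.6, -0.1, -0.7]
gripper_width: 0.998
grasp_force: 0.0
```

Request:
send_path(plan=[{"finger_gap": 0}, {"finger_gap": 0}, {"finger_gap": 0}, {"finger_gap": 0}, {"finger_gap": 0}])

```text
time: 24.4
tool_pos: [0.6728, 0.1391, 0.1648]
tool_rot: [-0.001, 0.668, 0.744, -0.001]
contact_force: [-5.3, -0.8, 5.3]
gripper_width: 0.289
grasp_force: 61.3
```

```bash
python3 -c "
from h import *
goal(col(0,.105,.155),YAW+np.pi/2)"
```

```text
t 24.4 d_tool(before) [-0.0002  0.0001  0.0098] d(after) [-0.0002  0.0001  0.0098] rv [-0.0021  0.0002  0.0006] F [-5.3 -0.8  5.3] w 0.289 pos [0.6728 0.1391 0.1648]
```

Request:
send_path(plan=[{"finger_gap": 0, "xyz": [0, 0, -0.005]}, {"finger_gap": 0, "xyz": [0, 0, -0.005]}, {"finger_gap": 0, "xyz": [-0.001, 0, -0.006]}, {"finger_gap": 0, "xyz": [-0.002, 0, -0.006]}, {"finger_gap": 0, "xyz": [0, 0, -0.004]}])

```text
time: 25.02
tool_pos: [0.673, 0.1339, 0.1878]
tool_rot: [0.0, 0.669, 0.743, -0.003]
contact_force: [2.1, -9.2, -13.0]
gripper_width: 0.287
grasp_force: 59.6
```

Request:
send_path(plan=[{"finger_gap": 0}, {"finger_gap": 0}, {"finger_gap": 0}])

```text
time: 25.4
tool_pos: [0.673, 0.1339, 0.1877]
tool_rot: [0.0, 0.669, 0.743, -0.003]
contact_force: [1.8, -8.2, -11.2]
gripper_width: 0.285
grasp_force: 59.8
```

Run:
```python
from h import *
im,d=manip.grab_frame("scene");a=im[165:240,225:315]
cv2.imwrite("pics/s6.png",cv2.resize(cv2.cvtColor(a,cv2.COLOR_RGB2BGR),None,fx=8,fy=8,interpolation=cv2.INTER_CUBIC))
W=cloud("scene",d);z=W[...,2];m=(abs(W[...,0]-.684)<.03)&(abs(W[...,1]-.0345)<.03)&(z>.19)&(z<.31);print(np.percentile(z[m],[50,80,90,95]))
```

```text
[0.25479234 0.25856144 0.25982224 0.26042615]
```

View pics/s6.png

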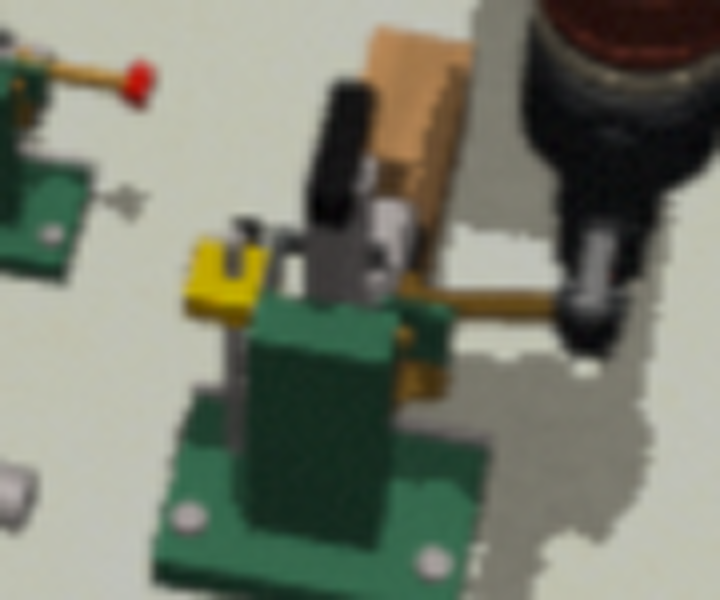

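The pawl lever is raised, and the handle has sunk to about 0.257 at its top, which puts the rail near 0.030. I'll hold longer and confirm.

Request:
send_path(plan=[{"finger_gap": 0}, {"finger_gap": 0}, {"finger_gap": 0}, {"finger_gap": 0}, {"finger_gap": 0}], quiet=true)

```text
ok
```

Request:
send_path(plan=[{"finger_gap": 0}, {"finger_gap": 0}, {"finger_gap": 0}, {"finger_gap": 0}, {"finger_gap": 0}])

```text
time: 26.7
tool_pos: [0.6731, 0.1339, 0.1877]
tool_rot: [0.0, 0.669, 0.743, -0.002]
contact_force: [0.9, -8.2, -12.0]
gripper_width: 0.288
grasp_force: 59.8
```

Run:
```python
from h import *
im,d=manip.grab_frame("scene")
W=cloud("scene",d);z=W[...,2];m=(abs(W[...,0]-.684)<.03)&(abs(W[...,1]-.0345)<.03)&(z>.19)&(z<.31);print(np.percentile(z[m],[50,80,90,95]))
```

```text
[0.25444348 0.25725937 0.2586836  0.25949097]
```

Request:
send_path(plan=[{"finger_gap": 0, "xyz": [0, 0, 0.006]}, {"finger_gap": 0, "xyz": [0.002, 0, 0.006]}, {"finger_gap": 0, "xyz": [0.001, 0, 0.006]}, {"finger_gap": 0, "xyz": [0, 0, 0.005]}, {"finger_gap": 0}])

```text
time: 27.38
tool_pos: [0.673, 0.1396, 0.1723]
tool_rot: [-0.0, 0.669, 0.744, -0.001]
contact_force: [-13.1, -1.5, 12.3]
gripper_width: 0.289
grasp_force: 63.3
```

Request:
send_path(plan=[{"finger_gap": 1}, {"finger_gap": 1}, {"finger_gap": 1}, {"finger_gap": 1}])

```text
time: 27.88
tool_pos: [0.6736, 0.1391, 0.1667]
tool_rot: [0.0, 0.669, 0.744, 0.0]
contact_force: [0.9, -0.0, -0.3]
gripper_width: 1.001
grasp_force: 0.0
```

Request:
send_path(plan=[{"finger_gap": 1, "xyz": [0, 0, -0.03]}, {"finger_gap": 1, "xyz": [0, 0, -0.05]}, {"finger_gap": 1, "xyz": [0, 0, -0.05]}, {"finger_gap": 1, "xyz": [0.05, 0, -0.03]}, {"finger_gap": 1, "xyz": [0.05, 0, 0]}])

```text
time: 28.5
tool_pos: [0.6643, 0.2394, 0.3319]
tool_rot: [0.002, 0.669, 0.743, 0.003]
contact_force: [1.6, -0.3, -0.5]
gripper_width: 1.001
grasp_force: 0.0
```

Request:
send_path(plan=[{"finger_gap": 1, "xyz": [0, -0.06, 0]}, {"finger_gap": 1, "xyz": [0, -0.06, 0]}, {"finger_gap": 1, "xyz": [0, -0.06, 0]}, {"finger_gap": 1}, {"finger_gap": 1}])

```text
time: 29.12
tool_pos: [0.4842, 0.2196, 0.3272]
tool_rot: [0.0, 0.669, 0.744, 0.001]
contact_force: [0.4, 0.2, -0.0]
gripper_width: 0.999
grasp_force: 0.0
```

```bash
python3 blk.py
```

Run:
```python
from h import *
for n in("top","scene"):
    im,d=manip.grab_frame(n);np.savez(f"{n}.npz",im=im,d=d);cv2.imwrite(f"pics/{n}end.png",cv2.cvtColor(im,cv2.COLOR_RGB2BGR))
```

```bash
sed -i 's/z>.27)&(z<.31/z>.235)\&(z<.28/;s/z>.1)&(z<.14/z>.072)\&(z<.1/' meas.py; python3 meas.py | grep -v block
python3 -c "
import cv2;a=cv2.imread('pics/sceneend.png')[90:260,170:430];cv2.imwrite('pics/fin.png',cv2.resize(a,None,fx=3,fy=3,interpolation=cv2.INTER_CUBIC))"
```

```text
t 29.12 d_tool(before) [-0.2052 -0.0244  0.2721] d(after) [-0.0239  0.2052  0.2722] rv [ 1.0000e-03 -1.4000e-03  1.5708e+00] F [ 0.4  0.2 -0. ] w 0.999 pos [0.4842 0.2196 0.3272]
top 476 x [-0.2094 -0.0361] y [-0.0245  0.02  ] rect ((-121.888671875, -2.015369415283203), (46.033504486083984, 177.8219451904297), 89.99457550048828) z 0.060227002065883606
wrist 2450 x [-0.2081 -0.0459] y [-0.0212  0.0223] rect ((-124.21330261230469, 0.17120933532714844), (171.28414916992188, 45
[... 807 characters left out ...]
ect [ 426.  -304.7] [ 48.4 179.4] 72.6 z [0.0545 0.0605 0.0657]
scene handle 126 mean [0.69   0.0364 0.2534] rect [686.5  35.3] [54.2 22.2] 11.7 z [0.2369 0.2557 0.2601]
scene base 532 mean [0.7151 0.0421 0.0262] rect [704.7  36.4] [ 84.2 126.2] 6.0 z [0.0199 0.0264 0.0315]
scene knob 38 mean [0.6782 0.1383 0.1698] rect [676.1 138.2] [15.  23.4] 88.6 z [0.1642 0.1704 0.174 ]
scene collar 60 mean [ 0.693  -0.0083  0.1572] rect [690.2  -8.9] [30.  27.9] 3.3 z [0.1527 0.1572 0.1615]
scene foot 48 mean [0.608  0.0369 0.0849] rect [612.2  38.2] [55.8 15.3] 13.2 z [0.0806 0.0853 0.0882]
scene walnut 481 mean [ 0.4311 -0.3016  0.06  ] rect [ 426.  -301.6] [ 53.3 186.4] 72.5 z [0.0544 0.0601 0.0647]
```

View pics/fin.png

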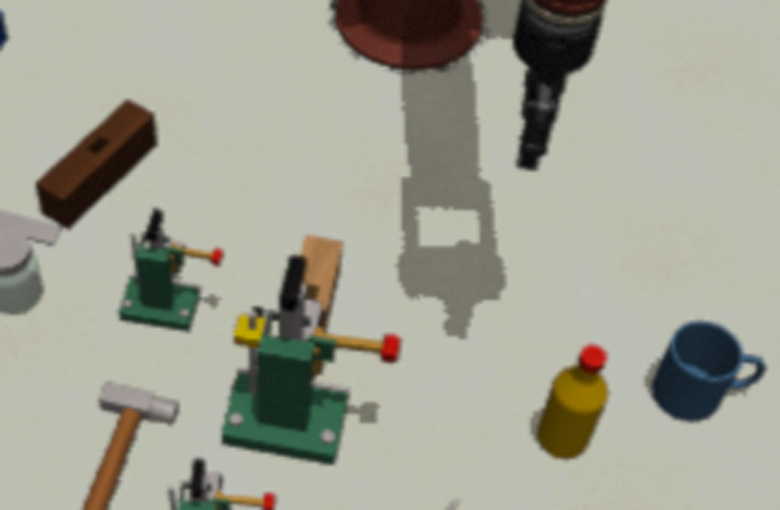

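```bash
python3 -c "
from plant import manip
print(manip.job_done())"
```

```text
the job is handed in; nothing more can be done
None
```

The job is handed in at about 29 s: the rail went up to the collar and hung on the pawl, the pine block was placed flush and centred, and the foot now rests on it with the rail at about 0.030. The pawl is released, and I moved nothing else.

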